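Cap the jar, a quarter turn open

TASK

Stand the square jar with the loose screw cap fully down in the square pocket of the steel holder. Then screw its cap clockwise all the way home until it bottoms out, back it off a quarter turn so that the jar can vent, and finish still gripping the cap there, with the jar upright in the holder: do not let go. Leave the salt shaker, the spice jar with the yellow cap and the nail brush where they stand.

Things in the scene. Friction and masses are not known exactly. Their poses are not given: they have to be found in the camera images.
- jar_center (a point): Centre, 48 mm above the foot, of a loose white plastic jar (0.2 to 0.33 kg with its cap, starts upright on the work surface): square body 50 x 50 mm, 58 tall, then a round sloping shoulder up to 64.5 mm, then the grey screw cap; about 97 mm to the cap's flat top. z up; x, y square to the body's sides. A small moulded nub stands on the shoulder over the +x side.
- cap_grip (a point): Point on the axis of the jar's grey ribbed screw cap (46 mm across, 30 tall), 9 mm below its flat top: a good height to grip. It can be gripped at any yaw, and the jar can be carried by it; the body below is wider than the cap, so keep fingertips above the shoulder. z up; x along the raised pointer bar on the cap's top.
- cap: The same screw cap; origin on its axis at its lower edge (66 mm above the jar's foot when home), axes as cap_grip. It stays on its thread and cannot come off.
- cap_turn (a joint): Turn of the cap on the jar, rad: 0 = home, bottomed out on a hard stop, pointer bar in line with the nub; grows anticlockwise seen from above (unscrewing), 1.57 = a quarter turn open, 4.2 = end of thread. Starts between 1.9 and 2.7. The cap stays where it is left; turning takes about 0.08 N m; it sinks 3 mm per clockwise turn.
- holder: Steel holder fixed to the work surface: 78 x 78 x 30 mm block on a thin 112 mm square flange. In its top a square pocket 54 mm wide, 5 mm chamfer, 24 deep, floor 6 mm above the work surface; it takes the jar's body any of four ways round and stops it turning (about 0.08 rad play either way). Origin on the work surface under the pocket's centre; z up; x, y square to the pocket's sides.
- salt_shaker: Bystander: salt shaker, 44 mm across, 90 mm tall, loose; origin at its foot.
- jar_pepper: Bystander: spice jar with a yellow cap, 45 x 44 x 100 mm, loose; origin at its foot.
- nail_brush: Bystander: nail brush lying flat, 30 x 85 x 22 mm, loose; origin under its middle.
Mind the look-alikes: they are no part of the job. Leave any turquoise look-alike of the part that bears jar_center alone.

How it is judged:
By the outcome, as a careful person would: the job done as asked, in the order asked, and still so for the second after the job is handed in, while the arm keeps its last pose, push and grip.
It also fails if it takes over 61 s, if anything falls off the work surface, if the arm or the gripper's body presses on something with over 40 N, if the wrist force passes 120 N, or if a joint passes its speed limit or range.

ROBOT

A 7-joint arm with a two-finger parallel gripper is mounted at the origin on a cart in front of the work surface, level with it; the furniture and walls round the work are solid. World frame = base frame: x ahead of the robot, y to its left, z up, the work surface at z = 0. Lengths are in mm, angles in degrees, forces in N, time in s.
With the tool pointing down it reaches from about 425 to 1025 mm from the base axis. Payload 9.4 kg.
Tool frame: the origin (TCP) lies midway between the tips of the shut fingers; the grasp point (between the pads) lies 19 mm behind it; z points along the fingers, y is the line along which they close (so a half turn about z gives the same grasp; the last joint's range is limited). The gripper opens to 85 mm and grips with 20 to 120 N. Pads are 22 mm wide; open, the fingers measure 114 mm over their backs; the gripper's body (76 mm by 85 mm) begins 54 mm behind the grasp point. The pads swing forward as they close: fully open they stand 13 mm farther back than shut.
Start: joints at [-79.509, 34.337, -0.143, 91.639, 0.103, 54.024, -4.572], TCP at [186.247, 700.668, 231.275] pointing down, gripper open.
Joint ranges: [-147.43, 147.43], [-19.82, 112.94], [-74.19, 73.91], [6.32, 146.72], [-59.91, 239.91], [6.04, 106.73], [-150.56, 150.56]. Speed limits (degrees/s): [127.2, 127.2, 172.46, 172.46, 180, 180, 180].

INTERFACE

Orientations are given as a 3x3 rotation matrix whose columns are the frame's x, y, z axes.
In Python, from workcell import robot gives the robot as it stands.
- The arm moves only by the tool servo_tool, never from a script. Its argument "commands" is a list of rows, each an object with "linear": the shift along the tool's x, y, z in m, a list of three; "dr": the turn, a rotation vector about the tool's x, y, z in rad, a list of three; "jaw": the closure in counts, from 0 (fully open) to 255 (shut). In form: [{"linear": [tx, ty, tz], "dr": [wx, wy, wz], "jaw": jaw}, ...]. A call has 1 to 12 rows; each row is the pose to reach, as a shift and turn from the pose commanded when the call began, along the tool's axes at that moment; what a row does not reach only later rows make up. A row lasts 1/10 s, in which the tool goes at most 50 mm and 8.59 degrees, less where a joint would pass 70% of its speed; a pose out of reach is approached as far as the arm can. A call with a gripper value outside its range is refused whole. The fingers move at their own pace and stop on an object; "squeeze" is the grip in N (left out, the last holds). Time passes only in rows, so rows that repeat a pose let the fingers close. It gives the time, the measured TCP pose, the force and the opening at its end, in the units of the state.
- robot.observe(): the state, without advancing time (a new reading comes with each control period).
- robot.camera(name): name is "scene" or "top"; returns the picture (384x512x3 uint8, red, green, blue); there is no depth.
- robot.get_calibration(name): a dict with "fov_y" (degrees; the focal length in pixels is half the picture's height over the tangent of half this angle, whatever the lens; pixels are square), "cx", "cy" (the principal point, pixels), "rvec" (rotation vector, rad) and "tvec" (3), from world to camera coordinates, as OpenCV has them. Camera axes: x right, y down, z forward; pixel columns grow to the right and rows downward; lengths in mm; the calibration is good to about 2 mm. A picture is of the moment at which its call begins. get_calibration takes no time and is no camera call.
- robot.finish_job(): hands the job in, once; it reports no verdict.
The state is a dict: "clock": time; "qpos": joint angles; "joint_vel": joint speeds; "joint_efforts": joint torques, N m; "ee_pos": TCP position; "tool_rot": TCP orientation; "wrist_force": force on the tool from outside, world axes, zero at the start; "wrist_torque": the same for the moment, N m; "gripper_width": finger opening in mm.
Only numpy, scipy, OpenCV 4.12 (cv2) and the standard library are available. Lean on these libraries where they do the work, as an engineer would, in place of code of your own. Each camera call takes 0.05 s, during which the arm holds its last target. There are 200 camera calls.

## Working session

There is one attempt and no reset: what is moved stays moved. The work goes in short steps, Python scripts to look and compute and a tool call to move; the robot and the scene stay as the last step left them, time stands still between calls to the robot, and variables do not carry over. Pictures are saved under pics/ and viewed, on a budget of 10 in all, crops included, one or two more only if the job needs it, and the job is handed in when it is done.

Besides the shell and the picture viewer there is one more tool, called after "Request:" as name(argument=value, ...), one argument or row to a line, values as JSON. servo_tool: Moves the arm, as the interface text tells. Its arguments: {"type":"object","properties":{"commands":{"type":"array","items":{"type":"object","properties":{"linear":{"type":"array","items":{"type":"number"}},"dr":{"type":"array","items":{"type":"number"}},"jaw":{"type":"number"}}}},"squeeze":{"type":"number"}},"required":["commands"]}

```bash
mkdir -p pics; cat > h.py <<'E'
import numpy as np, cv2
from workcell import robot
def cal(n):
    c=robot.get_calibration(n); f=192/np.tan(np.radians(c['fov_y'])/2)
    K=np.array([[f,0,c['cx']],[0,f,c['cy']],[0,0,1.]]); R=cv2.Rodrigues(np.array(c['rvec'],float))[0]
    return K,R,np.array(c['tvec'],float).reshape(3)
def proj(n,P):
    K,R,t=cal(n); p=(np.atleast_2d(P)@R.T+t)@K.T; return p[:,:2]/p[:,2:]
def back(n,uv,z):
    K,R,t=cal(n); d=np.linalg.inv(K)@np.array([*uv,1.]); d=R.T@d; o=-R.T@t; return o+d*(z-o[2])/d[2]
def snap(n,f,crop=None,s=1):
    im=robot.camera(n); a=im[:,:,::-1]
    cv2.imwrite('pics/raw_'+f,a)
    if crop: x0,y0,x1,y1=crop; a=a[y0:y1,x0:x1]
    if s!=1: a=cv2.resize(a,None,fx=s,fy=s,interpolation=cv2.INTER_CUBIC)
    cv2.imwrite('pics/'+f,a); return im
E
python3 - <<'E'
from h import *
for n in('scene','top'):
    c=robot.get_calibration(n);print(c); K,R,t=cal(n);print(n,-R.T@t)
a=snap('scene','s1.png');b=snap('top','t1.png')
s=robot.observe();print({k:np.round(v,2) for k,v in s.items()})
E
```

```text
{'fov_y': 51.912609034418935, 'cx': 257.4558872001828, 'cy': 192.156572516515, 'rvec': array([ 2.17903979, -1.09058813,  0.45536756]), 'tvec': array([-334.31425493,  340.78667154,  711.04556218])}
scene [  -2.19907978 -400.07988019  757.24409642]
{'fov_y': 46.5996595645904, 'cx': 254.0877770645861, 'cy': 191.38655917806685, 'rvec': array([ 2.11162969, -2.16234799,  0.11972339]), 'tvec': array([   4.84547754,  537.96923012, 1002.33907212])}
top [ 394.02162781  -33.9039666  1066.63745696]
{'clock': np.float64(0.1), 'qpos': array([-79.51,  34.38,  -0.15,  91.68,   0.1 ,  54.03,  -4.57]), 'joint_vel': array([ 0.07, -0.15,  0.11, -0.03, -0.04, -0.04, -0.04]), 'joint_efforts': array([ 1.000e-02, -7.780e+01,  1.570e+00, -2.586e+01,  1.000e-02,
        1.000e-02, -0.000e+00]), 'ee_pos': array([186.13, 700.23, 230.48]), 'tool_rot': array([[-0.97,  0.26, -0.  ],
       [ 0.26,  0.97, -0.  ],
       [-0.  , -0.  , -1.  ]]), 'wrist_force': array([0.25, 0.  , 0.1 ]), 'wrist_torque': array([ 0.  , -0.  ,  0.03]), 'gripper_width': np.float64(85.29)}
```

View pics/s1.png

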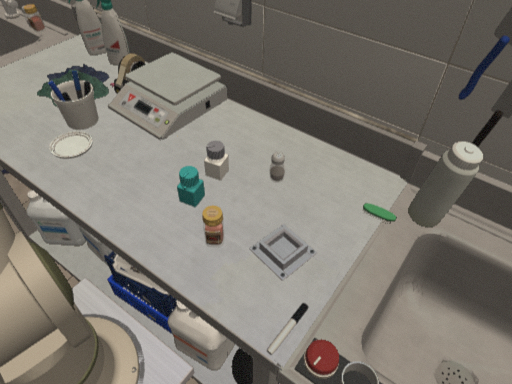

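View pics/t1.png

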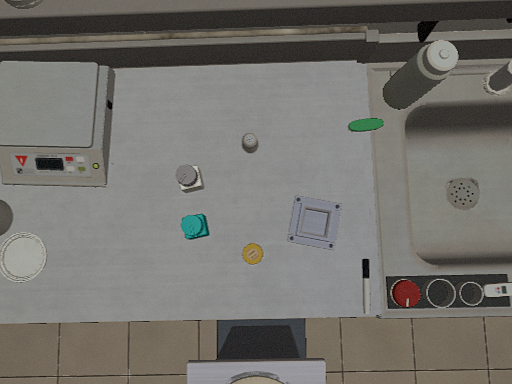

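Scene image: the white jar with a grey cap is at (217,160), top image (188,178). The turquoise look-alike is at (191,186) / (195,226), the yellow-cap spice jar at (213,225) / (252,254), the salt shaker at (277,166) / (250,143), the holder at (283,250) / (316,222), and the green nail brush at (380,212) / (366,125). Only the white body with a grey cap fits the description, so I'll confirm it in an enlarged crop.

```bash
python3 - <<'E'
from h import *
s=cv2.imread('pics/raw_s1.png');t=cv2.imread('pics/raw_t1.png')
r=lambda a,x,y,w,h,W,H:cv2.resize(a[y:y+h,x:x+w],(W,H),interpolation=cv2.INTER_CUBIC)
a=np.hstack([r(t,163,153,50,50,400,400),r(s,192,130,50,50,400,400)])
b=r(t,270,172,100,50,400,200); c=r(t,280,185,70,70,400,400)
cv2.imwrite('pics/c1.png',np.vstack([a,np.hstack([cv2.resize(c,(200,200)),np.zeros((200,600,3),np.uint8)])]))
for uv in[(187.5,174)]:print('cap',back('top',uv,99))
print('holder top', back('top',(316.5,222),30), 'pepper',back('top',(252,254),100),'turq',back('top',(194,225),95),'salt',back('top',(250,141),90))
print('scene cap',back('scene',(216.5,147),99),'holder',back('scene',(283,250),15))
E
```

```text
cap [571.94992759 137.0919566   99.        ]
holder top [ 463.63353381 -150.80859999   30.        ] pepper [393.50882725  -2.06186441 100.        ] turq [459.05100282 123.64669506  95.        ] salt [645.16736764  -2.5499323   90.        ]
scene cap [567.77994063 135.95159073  99.        ] holder [ 458.07291693 -149.47883918   15.        ]
```

View pics/c1.png

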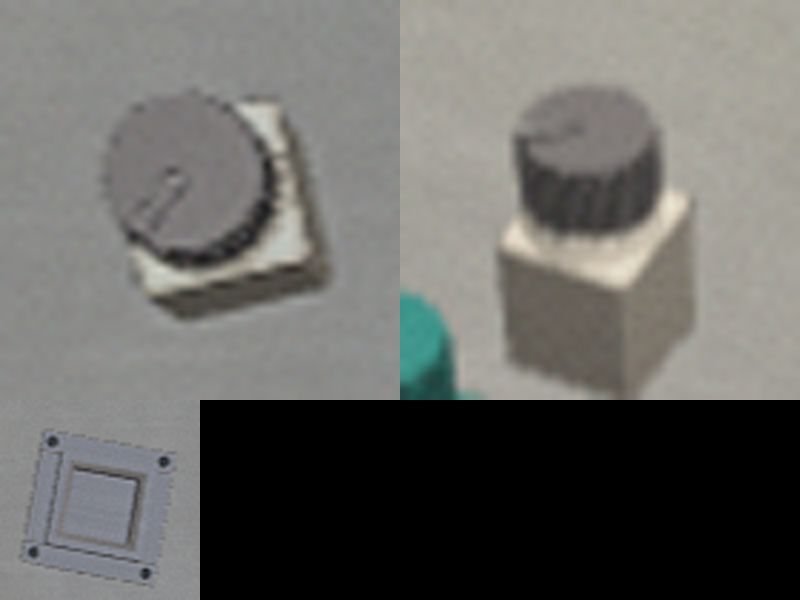

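The crop confirms the target: a white square body with a grey ribbed cap whose pointer bar runs lower-left (top image, from (185,175) towards (181,181)). I'll fit the poses from corner points.

```bash
cat > fit.py <<'E'
from h import *
from scipy.optimize import least_squares
def sq(p,h,z): 
    c,s=np.cos(p[2]),np.sin(p[2]); q=h*np.array([[1,1],[-1,1],[-1,-1],[1,-1]])
    return np.c_[q@np.array([[c,s],[-s,c]])+p[:2],np.full(4,z)]
def fit(obs,p0):
    def r(p):
        o=[]
        for n,uv,h,z in obs:
            m=proj(n,[[p[0],p[1],z]] if h==0 else sq(p,h,z)); d=m-np.array(uv); o+=list(d[np.argmin((d**2).sum(1))])
        return o
    s=least_squares(r,p0,x_scale=[10,10,.1],loss='soft_l1'); return s.x,np.round(np.reshape(r(s.x),(-1,2)),1).tolist()
E
python3 - <<'E'
from fit import *
T=lambda x,y:(163+x/8,153+y/8); S=lambda x,y:(192+x/8,130+y/8)
jar=[('top',T(278,100),25,58),('top',T(150,292),25,58),('top',T(312,258),25,58),('top',T(183,320),25,0),('top',T(328,285),25,0),
('scene',S(100,245),25,58),('scene',S(230,290),25,58),('scene',S(292,200),25,58),('scene',S(232,398),25,0),('scene',S(107,365),25,0),('scene',S(290,320),25,0),
('top',T(185,178),0,98),('scene',S(190,133),0,98)]
p,r=fit(jar,[570,137,.2]);print(p,np.degrees(p[2]),r)
H=lambda x,y:(280+x/200*70,185+(y-400)/200*70)
# flange outer corners
K=[(43,430),(177,453),(154,586),(21,563)]
hol=[('top',H(*k),56,4) for k in K]
q,r=fit(hol,[462,-150,.2]);print(q,np.degrees(q[2]),r)
# pointer bar
a=back('top',T(172,178),99);b=back('top',T(145,225),99);d=b-a;print('ptr yaw',np.degrees(np.arctan2(d[1],d[0])))
ims=[]
for n,f,cs in(('top','t1',[(155,145,60),(275,182,80)]),('scene','s1',[(187,130,60),(240,215,80)])):
    im=cv2.imread(f'pics/raw_{f}.png')
    row=[]
    for x,y,w in cs:
        k=300/w; a=cv2.resize(im[y:y+w,x:x+w],(300,300),interpolation=cv2.INTER_CUBIC)
        for pp,h,z in((p,25,0),(p,25,58),(q,56,4),(q,39,30),(q,27,6),(q,32,30)):
            uv=((proj(n,sq(pp,h,z))-[x,y]+.5)*k).astype(np.int32); cv2.polylines(a,[uv],True,(0,0,255) if z else (0,255,0),1)
        t=np.linspace(0,6.28,40); c=np.c_[p[0]+23*np.cos(t),p[1]+23*np.sin(t),0*t+98]
        cv2.polylines(a,[((proj(n,c)-[x,y]+.5)*k).astype(np.int32)],True,(255,0,0),1); row.append(a)
    ims.append(np.hstack(row))
cv2.imwrite('pics/o1.png',np.vstack(ims))
E
```

```text
[5.71122870e+02 1.40910959e+02 2.06582450e-01] 11.836302505088238 [[-0.5, -0.8], [-1.1, 1.0], [-0.2, 0.2], [-0.7, 0.8], [1.3, 0.5], [-0.7, -0.1], [-0.1, -0.1], [1.0, -0.4], [0.7, 2.1], [0.2, 0.6], [2.0, 0.4], [-0.3, -0.8], [0.1, -0.8]]
[ 464.00379874 -149.00171266   -4.91338234] -281.5160713388051 [[0.1, 0.0], [-0.4, 0.1], [0.4, 0.2], [-0.1, -0.3]]
ptr yaw 149.99587673104975
```

View pics/o1.png

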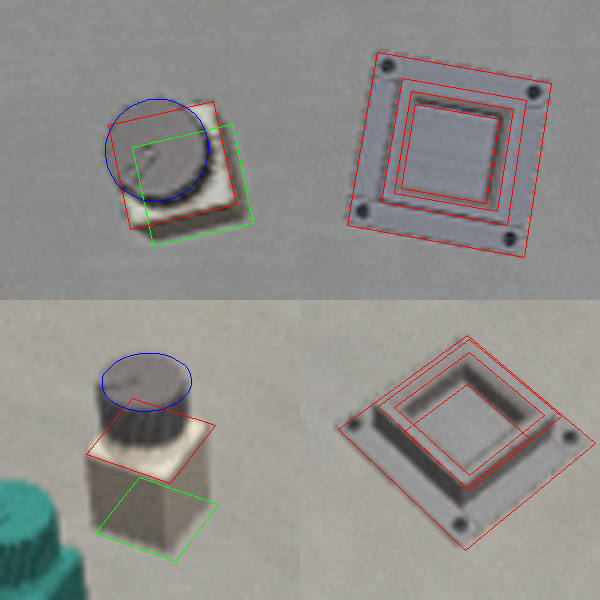

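Top row of the overlay: the jar fit (base near (192,220), cap circle centre (157,150)) and the holder outlines match to about 1–2 mm. Jar (571,140) yaw 11.8°, pointer about 140–150°, so the nub is at +11.8° and the cap turn about 2.3 rad. Holder (464,-149), yaw -11.5°.

```bash
cat >> h.py <<'E'
def to(pos,dyaw=0):
    s=robot.observe(); R=np.array(s['tool_rot']); d=R.T@(np.array(pos)-s['ee_pos'])
    print('lin m',np.round(d/1000,4),'dist',round(float(np.linalg.norm(d)),1)); return d
def st():
    s=robot.observe(); R=s['tool_rot']; print('t',s['clock'],'q',np.round(s['qpos'],1),'p',np.round(s['ee_pos'],1),'yawx',round(float(np.degrees(np.arctan2(R[1,0],R[0,0]))),2),'z',np.round(R[:,2],3),'F',np.round(s['wrist_force'],1),'T',np.round(s['wrist_torque'],3),'w',round(float(s['gripper_width']),1))
E
python3 -c "
from h import *
st();to([571,140,231]);print(robot.observe()['tool_rot'])"
```

```text
t 0.1 q [-79.5  34.4  -0.1  91.7   0.1  54.   -4.6] p [186.1 700.2 230.5] yawx 165.12 z [-0.    -0.001 -1.   ] F [0.2 0.  0.1] T [ 0.003 -0.001  0.029] w 85.3
lin m [-5.158e-01 -4.426e-01  2.000e-04] dist 679.7
[[-9.66458440e-01  2.56822938e-01 -2.49821185e-04]
 [ 2.56823024e-01  9.66457343e-01 -1.46218762e-03]
 [-1.34081801e-04 -1.47730340e-03 -9.99998900e-01]]
```

Request:
servo_tool(
  commands=[
    {"linear": [-0.516, -0.443, 0], "dr": [0, 0, 0], "jaw": 0},
    {"linear": [-0.516, -0.443, 0], "dr": [0, 0, 0], "jaw": 0},
    {"linear": [-0.516, -0.443, 0], "dr": [0, 0, 0], "jaw": 0},
    {"linear": [-0.516, -0.443, 0], "dr": [0, 0, 0], "jaw": 0},
    {"linear": [-0.516, -0.443, 0], "dr": [0, 0, 0], "jaw": 0},
    {"linear": [-0.516, -0.443, 0], "dr": [0, 0, 0], "jaw": 0},
    {"linear": [-0.516, -0.443, 0], "dr": [0, 0, 0], "jaw": 0},
    {"linear": [-0.516, -0.443, 0], "dr": [0, 0, 0], "jaw": 0},
    {"linear": [-0.516, -0.443, 0], "dr": [0, 0, 0], "jaw": 0},
    {"linear": [-0.516, -0.443, 0], "dr": [0, 0, 0], "jaw": 0},
    {"linear": [-0.516, -0.443, 0], "dr": [0, 0, 0], "jaw": 0},
    {"linear": [-0.516, -0.443, 0], "dr": [0, 0, 0], "jaw": 0},
  ],
)

```text
clock: 1.3
ee_pos: [526.5, 204.2, 231.2]
tool_rot: [[-0.966, 0.257, -0.0], [0.257, 0.966, -0.0], [0.0, -0.0, -1.0]]
wrist_force: [0.8, 0.8, -0.4]
gripper_width: 85.4
```

```bash
python3 -c "
from h import *
st();to([571,140,150])"
```

```text
t 1.3 q [-27.9  23.3   1.3 113.   -0.8  43.7  49. ] p [526.5 204.2 231.2] yawx 165.13 z [-0. -0. -1.] F [ 0.8  0.8 -0.4] T [ 0.05  -0.043 -0.007] w 85.4
lin m [-0.0594 -0.0506  0.0812] dist 112.6
```

Request:
servo_tool(
  commands=[
    {"linear": [-0.03, -0.025, 0.0], "dr": [0, 0, 0.15], "jaw": 0},
    {"linear": [-0.0594, -0.0506, 0.02], "dr": [0, 0, 0.3], "jaw": 0},
    {"linear": [-0.0594, -0.0506, 0.05], "dr": [0, 0, 0.45], "jaw": 0},
    {"linear": [-0.0594, -0.0506, 0.081], "dr": [0, 0, 0.6], "jaw": 0},
    {"linear": [-0.0594, -0.0506, 0.081], "dr": [0, 0, 0.74], "jaw": 0},
    {"linear": [-0.0594, -0.0506, 0.081], "dr": [0, 0, 0.873], "jaw": 0},
    {"linear": [-0.0594, -0.0506, 0.081], "dr": [0, 0, 0.873], "jaw": 0},
  ],
)

```text
clock: 2.0
ee_pos: [569.9, 142.0, 149.6]
tool_rot: [[-0.423, 0.906, -0.001], [0.906, 0.423, -0.001], [-0.0, -0.001, -1.0]]
wrist_force: [-1.3, 0.3, 0.1]
gripper_width: 85.8
```

```bash
python3 -c "
from h import *
st();to([571,140,66]);snap('scene','s2.png',(160,70,280,190),5)"
```

```text
t 2.0 q [-29.4  31.6  14.5 114.9 -13.1  35.2  18.8] p [569.9 142.  149.6] yawx 115.01 z [-0.001 -0.001 -1.   ] F [-1.3  0.3  0.1] T [ 0.033 -0.028  0.012] w 85.8
lin m [-0.0022  0.0003  0.0836] dist 83.7
```

View pics/s2.png

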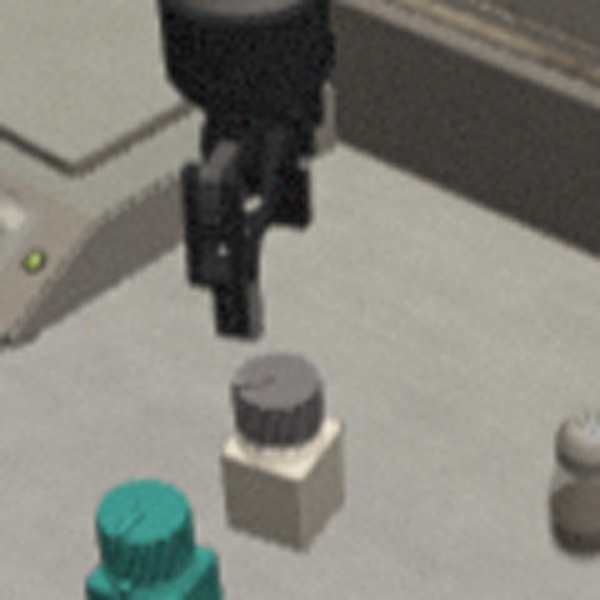

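The scene crop shows the open fingers (tips near (240,330)) just above the grey cap (277,370), with the turquoise jar clear at lower left. Next I go down and close lightly to centre it.

Request:
servo_tool(
  commands=[
    {"linear": [-0.0022, 0.0003, 0.04], "dr": [0, 0, 0], "jaw": 0},
    {"linear": [-0.0022, 0.0003, 0.07], "dr": [0, 0, 0], "jaw": 0},
    {"linear": [-0.0022, 0.0003, 0.084], "dr": [0, 0, 0], "jaw": 60},
    {"linear": [-0.0022, 0.0003, 0.084], "dr": [0, 0, 0], "jaw": 90},
    {"linear": [-0.0022, 0.0003, 0.084], "dr": [0, 0, 0], "jaw": 110},
    {"linear": [-0.0022, 0.0003, 0.084], "dr": [0, 0, 0], "jaw": 130},
    {"linear": [-0.0022, 0.0003, 0.084], "dr": [0, 0, 0], "jaw": 150},
    {"linear": [-0.0022, 0.0003, 0.084], "dr": [0, 0, 0], "jaw": 150},
    {"linear": [-0.0022, 0.0003, 0.084], "dr": [0, 0, 0], "jaw": 150},
  ],
  squeeze=20,
)

```text
clock: 2.95
ee_pos: [572.4, 140.3, 67.3]
tool_rot: [[-0.424, 0.906, 0.002], [0.906, 0.424, 0.001], [-0.0, 0.002, -1.0]]
wrist_force: [1.1, 0.1, 5.2]
gripper_width: 44.3
```

```bash
python3 -c "
from h import *
st()"
```

```text
t 2.95 q [-26.5  38.5  10.8 117.4 -15.8  25.4  21.4] p [572.4 140.3  67.3] yawx 115.11 z [ 0.002  0.001 -1.   ] F [1.1 0.1 5.2] T [ 0.081 -0.283 -0.012] w 44.3
```

Request:
servo_tool(
  commands=[
    {"linear": [0, 0, 0], "dr": [0, 0, 0], "jaw": 40},
    {"linear": [0, 0, 0], "dr": [0, 0, 0], "jaw": 0},
    {"linear": [0, 0, 0], "dr": [0, 0, -0.14], "jaw": 0},
    {"linear": [0, 0, 0], "dr": [0, 0, -0.28], "jaw": 0},
    {"linear": [0, 0, 0], "dr": [0, 0, -0.42], "jaw": 0},
    {"linear": [0, 0, 0], "dr": [0, 0, -0.56], "jaw": 0},
    {"linear": [0, 0, 0], "dr": [0, 0, -0.7], "jaw": 0},
    {"linear": [0, 0, 0], "dr": [0, 0, -0.84], "jaw": 0},
    {"linear": [0, 0, 0], "dr": [0, 0, -0.98], "jaw": 0},
    {"linear": [0, 0, 0], "dr": [0, 0, -1.12], "jaw": 0},
    {"linear": [0, 0, 0], "dr": [0, 0, -1.26], "jaw": 0},
    {"linear": [0, 0, 0], "dr": [0, 0, -1.4], "jaw": 0},
  ],
)

```text
clock: 4.15
ee_pos: [571.0, 139.8, 66.0]
tool_rot: [[-0.963, -0.27, -0.001], [-0.27, 0.963, -0.0], [0.001, -0.0, -1.0]]
wrist_force: [-0.2, -0.0, 0.5]
gripper_width: 85.3
```

Request:
servo_tool(
  commands=[
    {"linear": [0, 0, 0], "dr": [0, 0, 0], "jaw": 60},
    {"linear": [0, 0, 0], "dr": [0, 0, 0], "jaw": 90},
    {"linear": [0, 0, 0], "dr": [0, 0, 0], "jaw": 110},
    {"linear": [0, 0, 0], "dr": [0, 0, 0], "jaw": 130},
    {"linear": [0, 0, 0], "dr": [0, 0, 0], "jaw": 160},
    {"linear": [0, 0, 0], "dr": [0, 0, 0], "jaw": 160},
  ],
  squeeze=20,
)

```text
clock: 4.75
ee_pos: [571.3, 140.3, 66.3]
tool_rot: [[-0.965, -0.264, 0.0], [-0.264, 0.965, 0.0], [-0.0, 0.0, -1.0]]
wrist_force: [0.4, 1.6, 2.0]
gripper_width: 44.4
```

Request:
servo_tool(
  commands=[
    {"linear": [0, 0, 0], "dr": [0, 0, 0], "jaw": 200},
    {"linear": [0, 0, 0], "dr": [0, 0, 0], "jaw": 255},
    {"linear": [0, 0, 0], "dr": [0, 0, 0], "jaw": 255},
  ],
  squeeze=60,
)

```text
clock: 5.05
ee_pos: [571.4, 140.3, 66.5]
tool_rot: [[-0.964, -0.264, 0.0], [-0.264, 0.964, 0.0], [-0.0, 0.0, -1.0]]
wrist_force: [-1.9, 3.2, 4.6]
gripper_width: 43.7
```

```bash
python3 -c "
from h import *
st()"
```

```text
t 5.05 q [-12.7  38.2  -9.8 116.5  13.7  26.4  72.6] p [571.4 140.3  66.5] yawx -164.68 z [ 0.  0. -1.] F [-1.9  3.2  4.6] T [ 0.59   0.39  -0.022] w 43.7
```

Request:
servo_tool(
  commands=[
    {"linear": [0, 0, -0.01], "dr": [0, 0, 0], "jaw": 255},
    {"linear": [0, 0, -0.03], "dr": [0, 0, 0], "jaw": 255},
    {"linear": [0, 0, -0.055], "dr": [0, 0, 0], "jaw": 255},
    {"linear": [0, 0, -0.07], "dr": [0, 0, 0], "jaw": 255},
    {"linear": [0, 0, -0.07], "dr": [0, 0, 0], "jaw": 255},
  ],
)

```text
clock: 5.55
ee_pos: [572.5, 139.5, 138.4]
tool_rot: [[-0.965, -0.263, 0.003], [-0.263, 0.965, 0.0], [-0.003, -0.001, -1.0]]
wrist_force: [-0.8, -0.1, -3.1]
gripper_width: 43.5
```

```bash
python3 -c "
from h import *
st();to([464,-149,136])"
```

```text
t 5.55 q [-10.9  32.2 -12.2 114.1  11.5  34.7  74.6] p [572.5 139.5 138.4] yawx -164.74 z [ 0.003  0.    -1.   ] F [-0.8 -0.1 -3.1] T [-0.021 -0.045 -0.05 ] w 43.5
lin m [ 0.1806 -0.2498  0.002 ] dist 308.3
```

Request:
servo_tool(
  commands=[
    {"linear": [0.012, -0.0165, 0], "dr": [0, 0, 0.02], "jaw": 255},
    {"linear": [0.035, -0.049, 0], "dr": [0, 0, 0.07], "jaw": 255},
    {"linear": [0.059, -0.082, 0], "dr": [0, 0, 0.14], "jaw": 255},
    {"linear": [0.083, -0.116, 0], "dr": [0, 0, 0.2], "jaw": 255},
    {"linear": [0.107, -0.15, 0], "dr": [0, 0, 0.26], "jaw": 255},
    {"linear": [0.131, -0.183, 0], "dr": [0, 0, 0.32], "jaw": 255},
    {"linear": [0.155, -0.217, 0], "dr": [0, 0, 0.37], "jaw": 255},
    {"linear": [0.17, -0.238, 0], "dr": [0, 0, 0.4], "jaw": 255},
    {"linear": [0.179, -0.2505, 0], "dr": [0, 0, 0.407], "jaw": 255},
    {"linear": [0.179, -0.2505, 0], "dr": [0, 0, 0.407], "jaw": 255},
    {"linear": [0.179, -0.2505, 0], "dr": [0, 0, 0.407], "jaw": 255},
    {"linear": [0.179, -0.2505, 0], "dr": [0, 0, 0.407], "jaw": 255},
  ],
)

```text
clock: 6.75
ee_pos: [464.9, -148.2, 136.0]
tool_rot: [[-0.99, 0.138, -0.0], [0.138, 0.99, 0.0], [0.0, 0.0, -1.0]]
wrist_force: [0.2, -0.3, -1.9]
gripper_width: 43.4
```

```bash
python3 - <<'E'
from fit import *
st()
q=np.array([464,-149,np.radians(-11.5)]);s=robot.observe();e=s['ee_pos'];zf=e[2]-66
p=np.array([e[0],e[1],q[2]])
out=[]
for n,(x,y,w) in(('scene',(230,170,100)),('top',(270,170,100))):
    im=snap(n,f'{n}3.png')[:,:,::-1]; k=4
    a=cv2.resize(im[y:y+w,x:x+w],None,fx=k,fy=k,interpolation=cv2.INTER_CUBIC)
    for pp,h,z,c in((q,56,4,(0,255,255)),(p,25,zf,(0,255,0)),(p,25,zf+58,(0,0,255))):
        cv2.polylines(a,[((proj(n,sq(pp,h,z))-[x,y]+.5)*k).astype(np.int32)],True,c,1)
    out.append(a)
cv2.imwrite('pics/o3.png',np.hstack(out))
E
```

```text
t 6.75 q [ 16.8  27.   -7.9 127.    8.   26.5  84.6] p [ 464.9 -148.2  136. ] yawx 172.05 z [-0.  0. -1.] F [ 0.2 -0.3 -1.9] T [-0.014  0.004  0.023] w 43.4
```

View pics/o3.png

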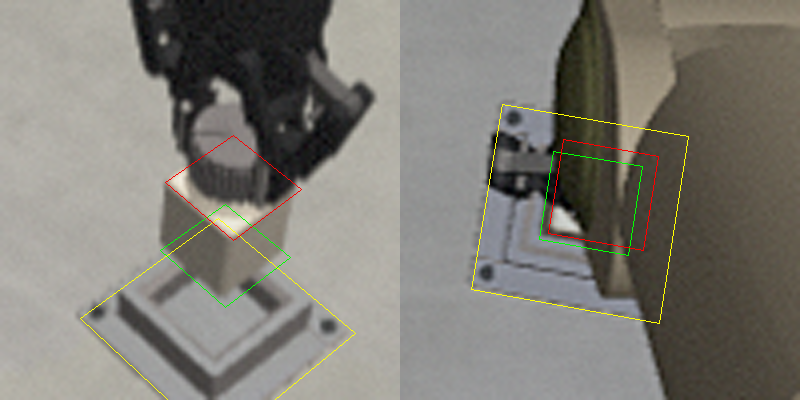

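The overlay shows the jar in the gripper over the holder, its top corner (230,238) within about 1–2 mm of the prediction, and its yaw matches the pocket. Lowering.

Request:
servo_tool(
  commands=[
    {"linear": [0.0007, -0.0008, 0.015], "dr": [0, 0, 0], "jaw": 255},
    {"linear": [0.0007, -0.0008, 0.03], "dr": [0, 0, 0], "jaw": 255},
    {"linear": [0.0007, -0.0008, 0.038], "dr": [0, 0, 0], "jaw": 255},
    {"linear": [0.0007, -0.0008, 0.041], "dr": [0, 0, 0], "jaw": 255},
    {"linear": [0.0007, -0.0008, 0.044], "dr": [0, 0, 0], "jaw": 255},
    {"linear": [0.0007, -0.0008, 0.047], "dr": [0, 0, 0], "jaw": 255},
  ],
)

```text
clock: 7.45
ee_pos: [464.5, -149.5, 89.4]
tool_rot: [[-0.99, 0.139, 0.001], [0.139, 0.99, -0.0], [-0.001, -0.0, -1.0]]
wrist_force: [-0.9, 0.4, -3.6]
gripper_width: 43.6
```

```bash
python3 -c "
from h import *
st()"
```

```text
t 7.45 q [ 15.5  31.7  -6.1 129.    9.6  19.7  83.3] p [ 464.5 -149.5   89.4] yawx 172.0 z [ 0.001 -0.    -1.   ] F [-0.9  0.4 -3.6] T [ 0.035 -0.051  0.002] w 43.6
```

Request:
servo_tool(
  commands=[
    {"linear": [0, 0, 0.003], "dr": [0, 0, 0], "jaw": 255},
    {"linear": [0, 0, 0.006], "dr": [0, 0, 0], "jaw": 255},
    {"linear": [0, 0, 0.009], "dr": [0, 0, 0], "jaw": 255},
    {"linear": [0, 0, 0.012], "dr": [0, 0, 0], "jaw": 255},
    {"linear": [0, 0, 0.014], "dr": [0, 0, 0], "jaw": 255},
    {"linear": [0, 0, 0.014], "dr": [0, 0, 0], "jaw": 255},
  ],
)

```text
clock: 8.05
ee_pos: [464.0, -149.5, 75.0]
tool_rot: [[-0.99, 0.139, -0.0], [0.139, 0.99, 0.0], [0.0, 0.0, -1.0]]
wrist_force: [0.2, 0.1, -3.2]
gripper_width: 43.7
```

```bash
python3 -c "
from h import *
st()"
```

```text
t 8.05 q [ 15.1  33.3  -5.5 129.5  10.   17.7  82.9] p [ 464.  -149.5   75. ] yawx 171.99 z [-0.  0. -1.] F [ 0.2  0.1 -3.2] T [0.025 0.018 0.048] w 43.7
```

Free all the way. The last few millimetres go to contact.

Request:
servo_tool(
  commands=[
    {"linear": [0, 0, 0.001], "dr": [0, 0, 0], "jaw": 255},
    {"linear": [0, 0, 0.002], "dr": [0, 0, 0], "jaw": 255},
    {"linear": [0, 0, 0.003], "dr": [0, 0, 0], "jaw": 255},
    {"linear": [0, 0, 0.0035], "dr": [0, 0, 0], "jaw": 255},
    {"linear": [0, 0, 0.0035], "dr": [0, 0, 0], "jaw": 255},
  ],
)

```text
clock: 8.55
ee_pos: [464.4, -149.3, 72.2]
tool_rot: [[-0.99, 0.139, 0.001], [0.139, 0.99, -0.0], [-0.001, 0.0, -1.0]]
wrist_force: [-0.0, 1.5, 5.8]
gripper_width: 43.1
```

```bash
python3 -c "
from h import *
st()"
```

```text
t 8.55 q [ 15.   33.6  -5.4 129.6  10.1  17.2  82.8] p [ 464.4 -149.3   72.2] yawx 172.01 z [ 0.001 -0.    -1.   ] F [-0.   1.5  5.8] T [ 0.211  0.237 -0.011] w 43.1
```

Request:
servo_tool(
  commands=[
    {"linear": [0, 0, 0.0001], "dr": [0, 0, 0.12], "jaw": 255},
    {"linear": [0, 0, 0.0001], "dr": [0, 0, 0.24], "jaw": 255},
    {"linear": [0, 0, 0.0002], "dr": [0, 0, 0.36], "jaw": 255},
    {"linear": [0, 0, 0.0002], "dr": [0, 0, 0.48], "jaw": 255},
    {"linear": [0, 0, 0.0003], "dr": [0, 0, 0.6], "jaw": 255},
    {"linear": [0, 0, 0.0003], "dr": [0, 0, 0.72], "jaw": 255},
    {"linear": [0, 0, 0.0004], "dr": [0, 0, 0.84], "jaw": 255},
    {"linear": [0, 0, 0.0005], "dr": [0, 0, 0.96], "jaw": 255},
    {"linear": [0, 0, 0.0005], "dr": [0, 0, 1.08], "jaw": 255},
    {"linear": [0, 0, 0.0006], "dr": [0, 0, 1.2], "jaw": 255},
    {"linear": [0, 0, 0.0006], "dr": [0, 0, 1.3], "jaw": 255},
    {"linear": [0, 0, 0.0007], "dr": [0, 0, 1.4], "jaw": 255},
  ],
)

```text
clock: 9.75
ee_pos: [465.3, -148.4, 71.7]
tool_rot: [[-0.029, 1.0, 0.002], [1.0, 0.029, 0.001], [0.001, 0.002, -1.0]]
wrist_force: [2.8, 6.2, 7.2]
gripper_width: 43.6
```

```bash
python3 -c "
from h import *
st()"
```

```text
t 9.75 q [  2.8  34.4  11.9 130.3 -23.5  17.2  36.9] p [ 465.3 -148.4   71.7] yawx 91.65 z [ 0.002  0.001 -1.   ] F [2.8 6.2 7.2] T [ 1.324 -0.152  0.137] w 43.6
```

Request:
servo_tool(
  commands=[
    {"linear": [0, 0, 0.0001], "dr": [0, 0, 0.1], "jaw": 255},
    {"linear": [0, 0, 0.0001], "dr": [0, 0, 0.2], "jaw": 255},
    {"linear": [0, 0, 0.0002], "dr": [0, 0, 0.3], "jaw": 255},
    {"linear": [0, 0, 0.0002], "dr": [0, 0, 0.4], "jaw": 255},
    {"linear": [0, 0, 0.0002], "dr": [0, 0, 0.5], "jaw": 255},
    {"linear": [0, 0, 0.0003], "dr": [0, 0, 0.6], "jaw": 255},
    {"linear": [0, 0, 0.0003], "dr": [0, 0, 0.6], "jaw": 255},
  ],
)

```text
clock: 10.45
ee_pos: [465.6, -148.0, 71.4]
tool_rot: [[0.54, 0.842, 0.002], [0.842, -0.54, 0.002], [0.003, 0.001, -1.0]]
wrist_force: [3.9, 6.3, 8.0]
gripper_width: 43.6
```

```bash
python3 -c "
from h import *
st()"
```

```text
t 10.45 q [ -2.6  35.5  19.9 130.6 -37.3  19.2  16.9] p [ 465.6 -148.    71.4] yawx 57.32 z [ 0.002  0.002 -1.   ] F [3.9 6.3 8. ] T [ 1.568 -0.49  -0.05 ] w 43.6
```

Request:
servo_tool(
  commands=[
    {"linear": [0, 0, 0], "dr": [0, 0, 0.05], "jaw": 255},
    {"linear": [0, 0, 0], "dr": [0, 0, 0.1], "jaw": 255},
    {"linear": [0, 0, 0], "dr": [0, 0, 0.1], "jaw": 255},
  ],
)

```text
clock: 10.75
ee_pos: [465.7, -148.0, 71.4]
tool_rot: [[0.62, 0.785, 0.002], [0.785, -0.62, 0.002], [0.003, 0.0, -1.0]]
wrist_force: [3.4, 5.6, 8.2]
gripper_width: 43.7
```

```bash
python3 -c "
from h import *
st()"
```

```text
t 10.75 q [ -3.5  35.7  21.3 130.7 -39.5  19.7  13.5] p [ 465.7 -148.    71.4] yawx 51.69 z [ 0.002  0.002 -1.   ] F [3.4 5.6 8.2] T [ 1.53  -0.596 -0.061] w 43.7
```

Request:
servo_tool(
  commands=[
    {"linear": [0, 0, 0.0001], "dr": [0, 0, 0.04], "jaw": 255},
    {"linear": [0, 0, 0.0001], "dr": [0, 0, 0.08], "jaw": 255},
    {"linear": [0, 0, 0.0001], "dr": [0, 0, 0.08], "jaw": 255},
  ],
)

```text
clock: 11.05
ee_pos: [465.8, -148.0, 71.3]
tool_rot: [[0.68, 0.733, 0.002], [0.733, -0.68, 0.002], [0.003, 0.0, -1.0]]
wrist_force: [3.1, 6.6, 8.1]
gripper_width: 43.7
```

```bash
python3 -c "
from h import *
st()"
```

```text
t 11.05 q [ -4.2  35.9  22.4 130.7 -41.2  20.1  10.8] p [ 465.8 -148.    71.3] yawx 47.13 z [ 0.002  0.002 -1.   ] F [3.1 6.6 8.1] T [ 1.582 -0.67  -0.12 ] w 43.7
```

Request:
servo_tool(
  commands=[
    {"linear": [0, 0, 0], "dr": [0, 0, 0.04], "jaw": 255},
    {"linear": [0, 0, 0], "dr": [0, 0, 0.08], "jaw": 255},
    {"linear": [0, 0, 0], "dr": [0, 0, 0.08], "jaw": 255},
  ],
)

```text
clock: 11.35
ee_pos: [465.9, -147.9, 71.3]
tool_rot: [[0.737, 0.676, 0.002], [0.676, -0.737, 0.002], [0.003, -0.0, -1.0]]
wrist_force: [3.3, 6.0, 7.7]
gripper_width: 43.7
```

```bash
python3 -c "
from h import *
st()"
```

```text
t 11.35 q [ -5.   36.1  23.6 130.7 -42.9  20.5   8. ] p [ 465.9 -147.9   71.3] yawx 42.55 z [ 0.002  0.002 -1.   ] F [3.3 6.  7.7] T [ 1.578 -0.691 -0.064] w 43.7
```

Request:
servo_tool(
  commands=[
    {"linear": [0, 0, 0], "dr": [0, 0, 0.04], "jaw": 255},
    {"linear": [0, 0, 0], "dr": [0, 0, 0.08], "jaw": 255},
    {"linear": [0, 0, 0], "dr": [0, 0, 0.08], "jaw": 255},
  ],
)

```text
clock: 11.65
ee_pos: [466.0, -147.9, 71.3]
tool_rot: [[0.788, 0.616, 0.002], [0.616, -0.788, 0.002], [0.003, -0.0, -1.0]]
wrist_force: [4.2, 7.1, 6.8]
gripper_width: 43.3
```

```bash
python3 -c "
from h import *
st()"
```

```text
t 11.65 q [ -5.7  36.4  24.8 130.8 -44.5  21.    5.1] p [ 466.  -147.9   71.3] yawx 38.01 z [ 0.002  0.002 -1.   ] F [4.2 7.1 6.8] T [ 1.55  -0.824  0.248] w 43.3
```

Request:
servo_tool(
  commands=[
    {"linear": [0, 0, 0.0001], "dr": [0, 0, 0.04], "jaw": 255},
    {"linear": [0, 0, 0.0001], "dr": [0, 0, 0.08], "jaw": 255},
    {"linear": [0, 0, 0.0001], "dr": [0, 0, 0.08], "jaw": 255},
  ],
)

```text
clock: 11.95
ee_pos: [465.6, -146.8, 71.2]
tool_rot: [[0.833, 0.553, 0.001], [0.553, -0.833, 0.004], [0.003, -0.003, -1.0]]
wrist_force: [2.7, 8.2, 9.2]
gripper_width: 43.4
```

```bash
python3 -c "
from h import *
st()"
```

```text
t 11.95 q [ -6.5  36.6  25.9 130.9 -46.1  21.6   2.3] p [ 465.6 -146.8   71.2] yawx 33.54 z [ 0.001  0.004 -1.   ] F [2.7 8.2 9.2] T [ 2.255 -0.594  0.656] w 43.4
```

Torque now climbs (0.25 to 0.66 N m) against the 0.08 running torque, so the cap is on its stop. Before backing off I take averaged torque readings to find the release angle and the jar's play.

```bash
cat >> h.py <<'E'
def avg(n=5):
    v=[]
    for i in range(n):
        robot.camera('top'); s=robot.observe(); R=s['tool_rot']; v.append([np.degrees(np.arctan2(R[1,0],R[0,0])),*s['wrist_torque'],*s['wrist_force'],*s['ee_pos']])
    v=np.array(v);print('t',s['clock'],'yaw',v[:,0].mean().round(2),'T',v[:,1:4].mean(0).round(3),'sd',v[:,3].std().round(3),'F',v[:,4:7].mean(0).round(1),'p',v[:,7:].mean(0).round(1),'w',round(float(s['gripper_width']),1))
E
python3 -c "
from h import *
avg()"
```

```text
t 12.2 yaw 33.6 T [ 2.253 -0.625  0.638] sd 0.023 F [3.4 8.4 8.7] p [ 465.6 -146.9   71.2] w 44.1
```

Request:
servo_tool(
  commands=[
    {"linear": [0, 0, 0], "dr": [0, 0, -0.04], "jaw": 255},
    {"linear": [0, 0, 0], "dr": [0, 0, -0.04], "jaw": 255},
  ],
)

```text
clock: 12.4
ee_pos: [465.4, -147.0, 71.2]
tool_rot: [[0.81, 0.586, 0.001], [0.586, -0.81, 0.004], [0.004, -0.002, -1.0]]
wrist_force: [3.1, 8.9, 7.5]
gripper_width: 43.7
```

```bash
python3 -c "
from h import *
avg()"
```

```text
t 12.65 yaw 35.8 T [ 2.26  -0.527  0.086] sd 0.042 F [2.7 8.9 8.4] p [ 465.4 -147.    71.2] w 43.3
```

Request:
servo_tool(
  commands=[
    {"linear": [0, 0, 0], "dr": [0, 0, -0.04], "jaw": 255},
    {"linear": [0, 0, 0], "dr": [0, 0, -0.04], "jaw": 255},
  ],
)

```text
clock: 12.85
ee_pos: [465.3, -147.0, 71.2]
tool_rot: [[0.787, 0.617, 0.001], [0.617, -0.787, 0.004], [0.004, -0.002, -1.0]]
wrist_force: [2.2, 9.2, 8.7]
gripper_width: 43.2
```

```bash
python3 -c "
from h import *
avg()"
```

```text
t 13.1 yaw 38.08 T [ 2.27  -0.486  0.026] sd 0.017 F [2.5 8.8 9.2] p [ 465.3 -147.    71.2] w 43.4
```

Request:
servo_tool(
  commands=[
    {"linear": [0, 0, 0], "dr": [0, 0, -0.04], "jaw": 255},
    {"linear": [0, 0, 0], "dr": [0, 0, -0.04], "jaw": 255},
  ],
)

```text
clock: 13.3
ee_pos: [465.2, -147.0, 71.2]
tool_rot: [[0.761, 0.648, 0.001], [0.648, -0.761, 0.004], [0.004, -0.002, -1.0]]
wrist_force: [2.9, 8.6, 9.0]
gripper_width: 43.7
```

```bash
python3 -c "
from h import *
avg()"
```

```text
t 13.55 yaw 40.37 T [ 2.277 -0.441 -0.003] sd 0.036 F [2.5 8.8 9.1] p [ 465.3 -147.    71.2] w 43.6
```

Release was sharp, at about 36°, so the pads slipped a little at the stop. I'll relieve the side load, re-tighten to confirm the stop in the present grip, and take a reference picture there.

Request:
servo_tool(
  commands=[
    {"linear": [0.001, -0.0004, 0], "dr": [0, 0, 0], "jaw": 255},
    {"linear": [0.0018, -0.0008, 0], "dr": [0, 0, 0.04], "jaw": 255},
    {"linear": [0.0018, -0.0008, 0], "dr": [0, 0, 0.08], "jaw": 255},
    {"linear": [0.0018, -0.0008, 0], "dr": [0, 0, 0.08], "jaw": 255},
  ],
)

```text
clock: 13.95
ee_pos: [465.8, -146.4, 71.0]
tool_rot: [[0.813, 0.583, 0.001], [0.583, -0.813, 0.002], [0.002, -0.001, -1.0]]
wrist_force: [0.8, 5.4, 7.1]
gripper_width: 43.7
```

```bash
python3 -c "
from h import *
avg(4)"
```

```text
t 14.15 yaw 35.69 T [ 1.437 -0.253 -0.007] sd 0.02 F [1.4 4.8 6.5] p [ 465.8 -146.4   71. ] w 43.8
```

Request:
servo_tool(
  commands=[
    {"linear": [0, 0, 0], "dr": [0, 0, 0.02], "jaw": 255},
    {"linear": [0, 0, 0], "dr": [0, 0, 0.02], "jaw": 255},
  ],
)

```text
clock: 14.35
ee_pos: [465.9, -146.4, 71.0]
tool_rot: [[0.823, 0.568, 0.001], [0.568, -0.823, 0.002], [0.002, -0.001, -1.0]]
wrist_force: [2.1, 5.4, 6.6]
gripper_width: 43.6
```

```bash
python3 -c "
from h import *
avg(4)"
```

```text
t 14.55 yaw 34.61 T [ 1.364 -0.298  0.365] sd 0.036 F [1.6 5.1 6.6] p [ 465.9 -146.3   71. ] w 43.4
```

Request:
servo_tool(
  commands=[
    {"linear": [0, 0, 0], "dr": [0, 0, 0.02], "jaw": 255},
    {"linear": [0, 0, 0], "dr": [0, 0, 0.02], "jaw": 255},
  ],
)

```text
clock: 14.75
ee_pos: [466.0, -146.3, 71.0]
tool_rot: [[0.834, 0.552, 0.001], [0.552, -0.834, 0.002], [0.002, -0.001, -1.0]]
wrist_force: [2.0, 5.5, 6.3]
gripper_width: 43.3
```

```bash
python3 -c "
from h import *
avg(4);snap('scene','home.png',(240,175,320,265),7)"
```

```text
t 14.95 yaw 33.52 T [ 1.391 -0.322  0.636] sd 0.016 F [1.9 5.1 6.4] p [ 465.9 -146.3   71. ] w 43.6
```

View pics/home.png

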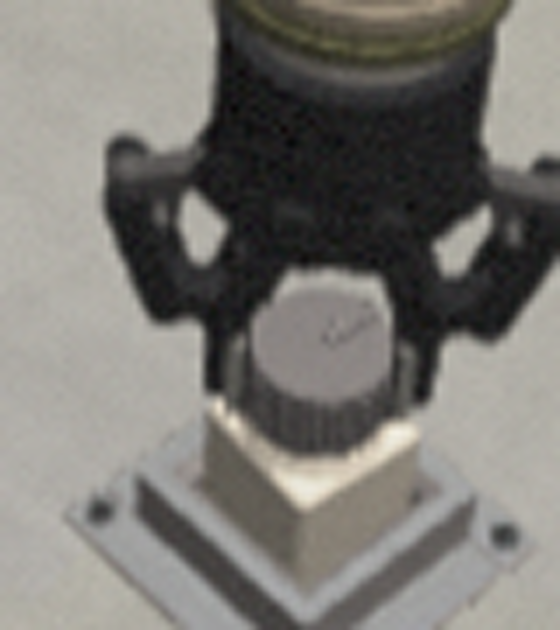

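The picture shows the jar seated in the holder with its front top corner at (305,500). The pointer bar (335,340)→(375,310) points away, in line with where the nub should be. The stop repeats at yaw ≈ 35.7° (unloaded). Now I back off 90°.

Request:
servo_tool(
  commands=[
    {"linear": [0, 0, -0.0001], "dr": [0, 0, -0.14], "jaw": 255},
    {"linear": [0, 0, -0.0001], "dr": [0, 0, -0.28], "jaw": 255},
    {"linear": [0, 0, -0.0002], "dr": [0, 0, -0.42], "jaw": 255},
    {"linear": [0, 0, -0.0003], "dr": [0, 0, -0.56], "jaw": 255},
    {"linear": [0, 0, -0.0003], "dr": [0, 0, -0.7], "jaw": 255},
    {"linear": [0, 0, -0.0004], "dr": [0, 0, -0.84], "jaw": 255},
    {"linear": [0, 0, -0.0005], "dr": [0, 0, -0.98], "jaw": 255},
    {"linear": [0, 0, -0.0005], "dr": [0, 0, -1.12], "jaw": 255},
    {"linear": [0, 0, -0.0006], "dr": [0, 0, -1.26], "jaw": 255},
    {"linear": [0, 0, -0.0007], "dr": [0, 0, -1.4], "jaw": 255},
    {"linear": [0, 0, -0.0007], "dr": [0, 0, -1.52], "jaw": 255},
    {"linear": [0, 0, -0.0008], "dr": [0, 0, -1.61], "jaw": 255},
  ],
)

```text
clock: 16.2
ee_pos: [464.0, -147.2, 71.8]
tool_rot: [[-0.586, 0.811, -0.001], [0.811, 0.586, 0.001], [0.002, -0.001, -1.0]]
wrist_force: [-3.2, 3.2, 7.5]
gripper_width: 43.5
```

```bash
python3 - <<'E'
from h import *
avg(4);st();snap('scene','back.png')
x,y=245,205;f=lambda n:cv2.resize(cv2.imread(n)[y:y+57,x:x+65],(390,342),interpolation=cv2.INTER_CUBIC)
a,b=f('pics/raw_home.png'),f('pics/raw_back.png')
cv2.imwrite('pics/cmp.png',np.hstack([a,b]))
E
```

```text
t 16.4 yaw 125.78 T [0.709 0.797 0.029] sd 0.024 F [-2.5  3.6  8.3] p [ 464.1 -147.3   71.8] w 43.6
t 16.4 q [  7.6  33.8   4.8 130.   -9.5  16.6  56.3] p [ 464.2 -147.2   71.8] yawx 125.61 z [-0.001  0.001 -1.   ] F [-2.4  2.3  8.4] T [0.677 0.78  0.027] w 43.6
```

View pics/cmp.png

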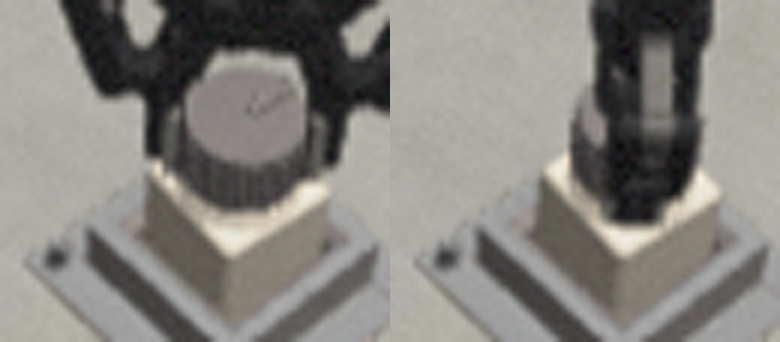

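Both crops show the jar upright in the pocket with nearly identical corners: the front edge is at x≈231 against 233, and the left and right edges at 147/329 against 149/329. I'll measure the jar's turn numerically between the two pictures.

```bash
python3 - <<'E'
from fit import *
from scipy.optimize import brentq
# vertical body edges along rows, subpixel by gradient centroid
import sys
for n in('home','back'):
    g=cv2.imread(f'pics/raw_{n}.png').astype(float).sum(2)/3
    for r0,r1 in((240,243),(243,246)):
        p=g[r0:r1].mean(0); d=np.gradient(p)
        def pk(a,b):
            w=np.abs(d[a:b]); w=np.where(w>w.max()*.3,w,0); return (w*np.arange(a,b)).sum()/w.sum()
        print(n,r0,'front',round(pk(279,288),2),'left',round(pk(266,273),2),'right',round(pk(296,303),2), p[264:306].astype(int).tolist())
for dy in(-10,-5,0,5,10):
    u=np.array([proj('scene',sq((464.5,-148,np.radians(-11.5+dy)),25,z))[:,0] for z in(40,64)]).mean(0);print(dy,np.sort(u.round(2)))
E
```

```text
home 240 front 281.54 left 268.75 right 299.08 [154, 146, 149, 148, 142, 104, 90, 88, 91, 90, 88, 98, 118, 145, 162, 182, 182, 168, 164, 167, 165, 168, 177, 176, 175, 180, 201, 195, 188, 179, 165, 143, 133, 131, 131, 136, 154, 161, 162, 163, 164, 165]
home 243 front 280.99 left 267.56 right 300.46 [158, 155, 150, 134, 114, 94, 89, 91, 91, 91, 92, 91, 90, 91, 104, 138, 180, 208, 222, 222, 221, 217, 213, 197, 176, 162, 146, 137, 128, 128, 130, 129, 129, 129, 123, 112, 120, 130, 139, 156, 165, 164]
back 240 front 281.23 left 268.77 right 298.71 [153, 147, 148, 148, 142, 106, 89, 90, 90, 90, 90, 93, 107, 133, 165, 175, 148, 117, 84, 61, 59, 61, 63, 57, 63, 100, 136, 193, 183, 178, 167, 150, 137, 131, 127, 132, 152, 160, 163, 161, 166, 165]
back 243 front 279.96 left 267.56 right 300.47 [158, 155, 149, 135, 113, 93, 90, 89, 91, 90, 91, 92, 90, 91, 99, 122, 162, 201, 219, 218, 215, 214, 209, 199, 185, 170, 149, 135, 130, 126, 128, 128, 130, 128, 125, 110, 122, 127, 140, 156, 163, 164]
-10 [269.54 282.26 287.89 300.94]
-5 [269.32 283.68 286.55 301.09]
0 [269.22 285.11 285.2  301.12]
5 [269.24 283.84 286.54 301.02]
10 [269.38 282.5  287.96 300.81]
```

```bash
python3 - <<'E'
from fit import *
for n in('home','back'):
    g=cv2.imread(f'pics/raw_{n}.png').astype(float).sum(2)/3
    for r in(249,251,253):
        p=g[r:r+2].mean(0); print(n,r,p[276:294].astype(int).tolist(), 'mid', round(float(np.interp((p[277:281].mean()+p[287:292].mean())/2,p[280:288],np.arange(280,288))),2))
for dy in(-10,-5,0,5,10):
    c=sq((464.5,-148,np.radians(-11.5+dy)),25,45);uv=proj('scene',c);print(dy,uv[np.argmax(uv[:,1])].round(2))
E
```

```text
home 249 [92, 89, 90, 91, 89, 91, 103, 119, 127, 127, 127, 127, 128, 130, 127, 126, 127, 128] mid 282.37
home 251 [99, 92, 91, 91, 90, 93, 108, 118, 130, 125, 128, 125, 126, 126, 126, 126, 127, 128] mid 282.03
home 253 [141, 128, 108, 96, 89, 93, 108, 125, 125, 127, 125, 128, 129, 129, 131, 137, 150, 156] mid 282.58
back 249 [90, 90, 93, 91, 89, 88, 97, 112, 121, 127, 125, 127, 124, 126, 125, 126, 125, 125] mid 282.73
back 251 [97, 92, 90, 90, 91, 91, 101, 115, 125, 125, 126, 126, 122, 128, 125, 124, 124, 127] mid 282.47
back 253 [140, 129, 105, 93, 92, 93, 106, 116, 125, 124, 123, 125, 125, 125, 129, 137, 151, 158] mid 283.1
-10 [282.05 252.83]
-5 [283.46 253.05]
0 [284.88 253.18]
5 [286.3 253.2]
10 [287.71 253.12]
```

The front edge moved +0.45 px with the sides unchanged, so the jar turned only about 1.6° with the cap and the cap stands about 88.4° open. I add a small trim and then do the final checks.

Request:
servo_tool(
  commands=[
    {"linear": [0, 0, 0], "dr": [0, 0, -0.03], "jaw": 255},
    {"linear": [0, 0, 0], "dr": [0, 0, -0.03], "jaw": 255},
    {"linear": [0, 0, 0], "dr": [0, 0, -0.03], "jaw": 255},
  ],
)

```text
clock: 16.75
ee_pos: [464.1, -147.2, 71.8]
tool_rot: [[-0.606, 0.795, -0.001], [0.795, 0.606, 0.001], [0.001, -0.0, -1.0]]
wrist_force: [-2.8, 4.0, 8.5]
gripper_width: 43.6
```

```bash
python3 - <<'E'
from h import *
avg(4);st();a=snap('scene','end.png').astype(float)[:,:,::-1];b=cv2.imread('pics/raw_s1.png').astype(float)
for n,(x,y,w) in {'turq':(175,162,35),'pepper':(198,200,32),'salt':(265,148,30),'brush':(358,198,42)}.items(): print(n,np.abs(a-b)[y:y+w+10,x:x+w].mean().round(2))
g=a.sum(2)/3
for r in(249,251,253):
    p=g[r:r+2].mean(0);print(round(float(np.interp((p[277:281].mean()+p[287:292].mean())/2,p[280:288],np.arange(280,288))),2))
E
```

```text
t 16.95 yaw 127.31 T [0.549 0.816 0.005] sd 0.026 F [-2.9  3.1  8.7] p [ 464.1 -147.2   71.8] w 43.8
t 16.95 q [  7.8  33.8   4.4 130.   -8.8  16.5  57.3] p [ 464.1 -147.2   71.8] yawx 127.31 z [-0.001  0.001 -1.   ] F [-3.3  2.9  8.5] T [ 0.535  0.801 -0.005] w 43.8
turq 10.43
pepper 8.07
salt 55.46
brush 8.48
282.73
282.46
283.1
```

View pics/end.png

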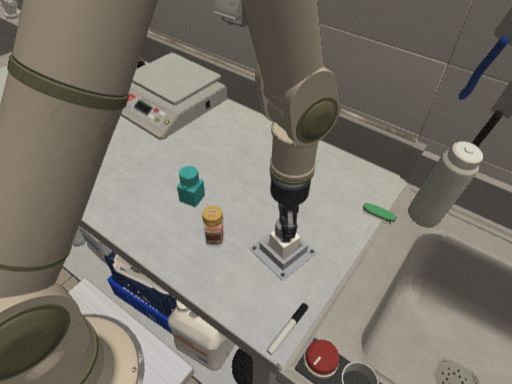

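The final scene view shows the jar upright in the holder at (285,245) with the gripper on its cap. Turquoise jar (191,186), spice jar (213,225) and brush (380,212) have not moved. The wrist hides the salt shaker here, so I check it numerically in the top view and then hand in.

```bash
python3 - <<'E'
from h import *
a=snap('top','end_t.png').astype(float)[:,:,::-1];b=cv2.imread('pics/raw_t1.png').astype(float)
print('salt diff',np.abs(a-b)[128:156,238:264].mean().round(2),'pepper',np.abs(a-b)[242:266,240:266].mean().round(2),'bare',np.abs(a-b)[90:110,150:200].mean().round(2))
t,b8=b[128:156,238:264].astype(np.uint8),a.astype(np.uint8)[118:166,228:274]
m=cv2.matchTemplate(b8,t,cv2.TM_CCOEFF_NORMED);print(m.max(),np.unravel_index(m.argmax(),m.shape),'(10,10 = unmoved)')
print(robot.finish_job())
E
```

```text
salt diff 5.8 pepper 39.15 bare 5.61
0.98236996 (np.int64(10), np.int64(10)) (10,10 = unmoved)
the job is handed in; nothing more can be done
None
```

The jar stands fully down in the holder's pocket, and the gripper is still holding the cap about a quarter turn open. I handed the job in at about 17 s of the 61 s allowed; no verdict was reported.

- **Seating:** the jar went into the pocket freely. Contact came at tool height 72.2 mm, about where the pocket floor should be.
- **Cap home:** I turned the cap clockwise onto its hard stop. Torque rose to about 0.64 N m against 0.08 N m while turning. The pads slipped a little on the first contact, so I tightened again to get the stop angle for the final grip, about 35.7°.
- **Back-off:** I turned the cap back to 127.3°. Pictures show the jar itself turned about 1.6° in the pocket, so the cap is about 90° open, give or take 2°. The fingers hid the pointer bar in the last view, so this comes from tool angle, torque and the jar's edges rather than a direct look at the pointer.
- **Forces at the end:** the tool was vertical. It pressed down with about 9 N and sideways with about 4 N.
- **Bystanders:** the spice jar, the nail brush and the turquoise look-alike look unmoved in the scene view. The arm hid the salt shaker there, but the top view matched its starting position exactly. The top-view number for the spice jar differed (39 against about 6 for bare table); I took that as the arm covering it, because the scene view shows it in place.

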